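Close the last gap in the sloped instrument console

ROBOT

A 6-joint arm with a two-finger parallel gripper is mounted at the origin on the work surface. World frame = base frame: x ahead of the robot, y to its left, z up, the work surface at z = 0. Lengths are in m, angles in rad, forces in N, time in s.
With the tool pointing down it reaches from about 0.35 to 0.975 m from the base axis. Payload 4.9 kg.
Tool frame: the origin (TCP) lies at the very end of the fingers, on their centre line; the grasp point (between the pads) lies 19 mm behind it; z points along the fingers, x is the direction in which the jaws open and shut, and the axes are right-handed (so a half turn about z gives the same grasp; the last joint's range is limited). The gripper opens to 85 mm and grips with 20 to 120 N. Pads are 22 mm wide; open, the fingers measure 114 mm over their backs; the gripper's body (76 mm by 85 mm) begins 54 mm behind the grasp point. The pads swing forward as they close: fully open they stand 13 mm farther back than shut.
Start: joints at [-1.446, 0.053, 1.613, -0, 1.476, -0.119], TCP at [0.151, -0.606, 0.231] pointing down, gripper open.
Joint ranges: [-3.01, 3.01], [-1.01, 2.22], [0.06, 2.58], [-1.02, 4.17], [0.09, 2.62], [-3.14, 3.14]. Speed limits (rad/s): [2.57, 2.57, 3.14, 3.14, 3.14, 3.14].

INTERFACE

Orientations are given as a unit quaternion [w, x, y, z].
In Python, from plant import robot, imaging gives the robot as it stands. Calls block until the motion is done:
- robot.move_to(position, orientation): joint-space move of the TCP to a pose.
- robot.servo_line(position, orientation=None, v=0.15, f_stop=None): straight line of the TCP; orientation=None keeps the orientation; v is the mean speed in m/s. With f_stop (N) it stops when the force on the tool has changed by that much, and returns True; else False.
- robot.goto_joints(angles): joint-space move.
- robot.command_gripper(opening): opening from 0.0 (shut) to 1.0 (fully open); the grip force is fixed at half the most; returns when the fingers have stopped.
- robot.dwell(seconds).
- robot.inverse_kinematics(position, orientation): joint angles nearest the present ones, or None.
- imaging.get_image(name): name is "side" or "top" or "wrist"; returns (picture, depth): 384x512x3 uint8, red, green, blue; 384x512 float32, m along the optical axis (not along the pixel's ray), 0 where there is no reading.
- imaging.get_calibration(name): a dict with "camera_matrix" (3x3 intrinsics, pixels), "D" ([k1, k2, p1, p2, k3] as OpenCV has them; the pictures are not rectified), "world_from_camera" (4x4, takes a point from camera to world coordinates); the wrist camera has in their place "mount" (4x4, takes a point from camera to tool coordinates, whose origin is the TCP and whose axes are the tool frame's). Camera axes: x right, y down, z forward; pixel columns grow to the right and rows downward; lengths in m; the calibration is good to about 2 mm. A picture is of the moment at which its call begins: read the wrist's pose just before it. get_calibration takes no time and is no camera call.
A pose or a line that the arm cannot do raises robot.PlanningError and nothing moves.
- robot.close_job(): hands the job in, once; it reports no verdict.
Readings, each from a call of its own:
- robot.get_t(): time.
- robot.get_q(): joint angles.
- robot.get_qd(): joint speeds.
- robot.get_joint_torque(): joint torques, N m.
- robot.get_eef_pos(): TCP position.
- robot.get_tcp_rot(): TCP orientation.
- robot.get_ft_force(): force on the tool from outside, world axes, zero at the start.
- robot.get_ft_torque(): the same for the moment, N m.
- robot.get_grip_width(): opening from 0.0 (shut) to 1.0 (fully open).
Only numpy, scipy, OpenCV 4.12 (cv2) and the standard library are available. Lean on these libraries where they do the work, as an engineer would, in place of code of your own. Each camera call takes 0.05 s, during which the arm holds its last target. There are 200 camera calls.

TASK

The first bay of the sloped instrument console, at its end nearest the mat, still has an open gap beside its module. Only one of the three look-alike filler cassettes on the mat is of the thickness that fills this gap: find it (they are best told apart by feel) and slide it down the slanted gap until it rests on the bay floor. Leave the other two fillers standing upright on the mat, and leave the solder spool, jar and screwdriver where they are.

Things in the scene. Friction and masses are not known exactly. Their poses are not given: they have to be found in the camera images.
- bay: slanted inside of the console's first bay. Origin: on its floor, at the inner face of the end wall, midway between front and rear walls. z: up out of the slot, leaning 30 deg from vertical towards the robot (a filler goes in along -z); y: level, along the row, away from the end wall: the gap runs from y = 0 to the module at y = 27.5, 32.5 or 37.5 mm; x: across the slot, sloping up away from the robot
- console: fixed sloped instrument console, 302 mm long. Three 90 mm bays with 8 mm walls, in a row along its +y; only the first, at the -y end, has an open gap, the others are closed by cover strips. Walls and modules 75 mm high above the bay floor (rear wall 50), so a seated filler stands 35 mm proud; front and rear walls at 37.5 mm either side of the middle. Origin: 48 mm below that of bay, level
- shoe (a joint): steel leaf, 32 mm wide, on the end wall inside the gap, 10 to 62 mm above the bay floor with sloped ends; it stands 10 mm into the gap at value 0 and yields towards the wall (value grows, m, to 0.0095) against a light spring of 1.5 to 3 N as a filler slides down past it. It presses the filler against the module: the right filler pushes it in 7.5 mm or more, a 5 mm thinner one only 2.5 mm
- module_wide: fixed instrument module 62.5 mm wide, dark steel with grey face and knobs, face 75 mm above the bay floor. It is the one beside the gap if its y in the frame of bay is 90 mm (else 188 or 286 mm): the gap is then 27.5 mm wide. Origin: in the level console frame, at table height, at the module's side away from the gap
- module_medium: fixed instrument module 57.5 mm wide, dark steel with grey face and knobs, face 75 mm above the bay floor. It is the one beside the gap if its y in the frame of bay is 90 mm (else 188 or 286 mm): the gap is then 32.5 mm wide. Origin: in the level console frame, at table height, at the module's side away from the gap
- module_slim: fixed instrument module 52.5 mm wide, dark steel with grey face and knobs, face 75 mm above the bay floor. It is the one beside the gap if its y in the frame of bay is 90 mm (else 188 or 286 mm): the gap is then 37.5 mm wide. Origin: in the level console frame, at table height, at the module's side away from the gap
- filler_a: aluminium filler cassette, a plain block 70 mm long (own x), 110 mm tall (own z), lower edges rounded 4 mm, 0.2 to 0.33 kg. One filler is 25, one 30 and one 35 mm thick (own y), otherwise alike; which is which is not told: feel it with the fingers. Origin: centre of the underside. Starts standing on the mat, its long side within 45 deg of world x
- filler_b: aluminium filler cassette, a plain block 70 mm long (own x), 110 mm tall (own z), lower edges rounded 4 mm, 0.2 to 0.33 kg. One filler is 25, one 30 and one 35 mm thick (own y), otherwise alike; which is which is not told: feel it with the fingers. Origin: centre of the underside. Starts standing on the mat, its long side within 45 deg of world x
- filler_c: aluminium filler cassette, a plain block 70 mm long (own x), 110 mm tall (own z), lower edges rounded 4 mm, 0.2 to 0.33 kg. One filler is 25, one 30 and one 35 mm thick (own y), otherwise alike; which is which is not told: feel it with the fingers. Origin: centre of the underside. Starts standing on the mat, its long side within 45 deg of world x
- mat: black rubber antistatic mat, fixed, 260 x 300 x 3 mm (x, y, z); origin: centre of the underside, on the table
- spool: solder spool standing on its flange, 60 mm across, 62 mm high; origin: centre of the underside
- driver: screwdriver with red handle lying on the table, 170 mm long; origin about its middle
- jar: small clear jar with black cap, 60 mm across, 75 mm high; origin: centre of the underside
Mind the look-alikes: they are no part of the job. Leave any red look-alike of the filler_a alone.

How it is judged:
By the outcome, as a careful person would: the job done as asked, in the order asked, and still so for the second after the job is handed in, with the robot touching nothing.
It also fails if it takes over 58 s, if anything falls off the work surface, if the arm or the gripper's body presses on something with over 40 N, if the wrist force passes 120 N, or if a joint passes its speed limit or range.

## Working session

There is one attempt and no reset: what is moved stays moved. The work goes in short steps, each a Python script; the robot and the scene stay as the last script left them, time stands still between calls to the robot, and variables do not carry over. Pictures are saved under pics/ and viewed, about 8 in all and at most 12, crops included, and the job is handed in when it is done.

```bash
mkdir -p pics; ls; python3 - <<'E'
from plant import robot, imaging
import cv2, numpy as np
ims=[]
for n in ("top","side"):
    p,d=imaging.get_image(n); cv2.imwrite(f"pics/{n}0.png",p[:,:,::-1]); np.savez(f"{n}0.npz",p=p,d=d)
    c=imaging.get_calibration(n); print(n,np.round(c["camera_matrix"],1).tolist(),np.round(c["D"],3),np.round(c["world_from_camera"],3).tolist(),(d>0).mean())
print({k:np.round(v,4).tolist() for k,v in imaging.get_calibration("wrist").items()}, robot.get_t(),robot.get_tcp_rot())
E
```

```text
pics
top [[440.5, 0.0, 256.6], [0.0, 440.5, 202.4], [0.0, 0.0, 1.0]] [0.048 0.    0.    0.    0.   ] [[0.024, -0.998, 0.066, 0.429], [-1.0, -0.025, -0.015, -0.017], [0.016, -0.066, -0.998, 1.529], [0.0, 0.0, 0.0, 1.0]] 0.9959767659505209
side [[359.6, 0.0, 257.0], [0.0, 359.6, 194.9], [0.0, 0.0, 1.0]] [-0.109  0.     0.     0.     0.   ] [[-0.986, -0.085, 0.144, 0.391], [-0.167, 0.573, -0.803, 0.932], [-0.014, -0.815, -0.579, 0.756], [0.0, 0.0, 0.0, 1.0]] 0.9959208170572916
{'camera_matrix': [[276.1065, 0.0, 251.9174], [0.0, 276.1065, 188.3992], [0.0, 0.0, 1.0]], 'D': [-0.0453, 0.0, 0.0, 0.0, 0.0], 'mount': [[1.0, 0.0002, -0.0007, -0.0], [-0.0, 0.9662, 0.2576, -0.0662], [0.0007, -0.2576, 0.9662, -0.1425], [0.0, 0.0, 0.0, 1.0]]} 0.1 [-6.47472346e-04  7.87829354e-01 -6.15892895e-01 -6.57631964e-04]
```

View pics/top0.png

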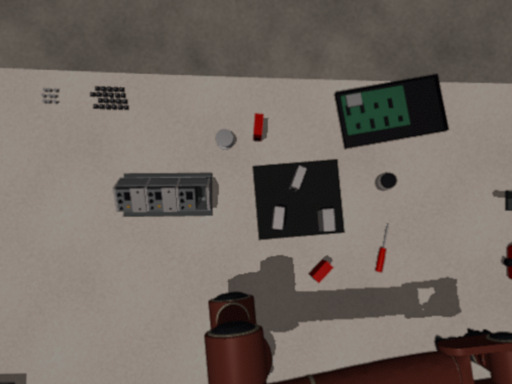

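View pics/side0.png

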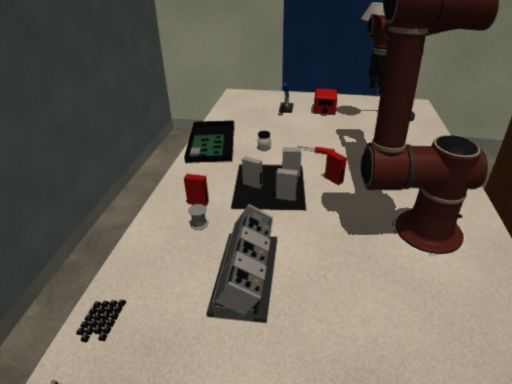

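Top view: the mat spans (255–343, 160–240), with three grey fillers at (299,177), (279,217) and (327,219). The console is at (115–212, 173–216), with its open bay at the right end (~203,195). The red blocks at (258,127) and (321,268) are look-alikes to leave alone. The other candidates are the three grey blocks on the mat, which only touch can separate.

```bash
cat > h.py <<'E'
from plant import robot, imaging
import cv2, numpy as np
from scipy.spatial.transform import Rotation as R
def q2R(q): return R.from_quat([q[1],q[2],q[3],q[0]]).as_matrix()
def R2q(M): x=R.from_matrix(M).as_quat(); return [x[3],x[0],x[1],x[2]]
def tcpT():
    T=np.eye(4); T[:3,:3]=q2R(robot.get_tcp_rot()); T[:3,3]=robot.get_eef_pos(); return T
def rays(uv,c):
    n=cv2.undistortPoints(np.float64(uv).reshape(-1,1,2),c["camera_matrix"],np.float64(c["D"])).reshape(-1,2)
    return np.c_[n,np.ones(len(n))]
def cloud(d,c,T):
    v,u=np.mgrid[:384,:512]; r=rays(np.c_[u.ravel(),v.ravel()],c)
    P=(r*d.reshape(-1,1))@T[:3,:3].T+T[:3,3]; P[d.ravel()==0]=np.nan
    return P.reshape(384,512,3)
def onplane(uv,c,T,z):
    r=rays(uv,c)@T[:3,:3].T; return T[:3,3]+r*((z-T[2,3])/r[:,2])[:,None]
def wrist(name):
    T=tcpT(); p,d=imaging.get_image("wrist"); c=imaging.get_calibration("wrist"); T=T@np.array(c["mount"])
    cv2.imwrite(f"pics/{name}.png",p[:,:,::-1]); np.savez(f"{name}.npz",p=p,d=d,T=T); return p,d,c,T
def down(yaw):  # tool x (jaw) at yaw in world, z down
    c,s=np.cos(yaw),np.sin(yaw); return R2q(np.array([[c,s,0],[s,-c,0],[0,0,-1.]]))
E
python3 - <<'E'
from h import *
for n in ("top","side"):
    f=np.load(n+"0.npz"); c=imaging.get_calibration(n); P=cloud(f["d"],c,np.array(c["world_from_camera"]))
    z=P[:,:,2]; m=np.uint8((z>0.1)&(z<0.125)&(P[:,:,0]<0.75)&(P[:,:,0]>.2)&(abs(P[:,:,1])<0.5))
    k,l,s,ce=cv2.connectedComponentsWithStats(m)
    for i in range(1,k):
        if s[i,4]>15:
            q=P[l==i]; r=cv2.minAreaRect(np.float32(q[:,:2]*1000)); print(n,ce[i].round(),s[i,4],np.median(q,0).round(4),np.round(r[0],1),np.round(r[1],1),round(r[2],1),f["p"][l==i].mean(0).round())
f=np.load("top0.npz"); c=imaging.get_calibration("top");P=cloud(f["d"],c,np.array(c["world_from_camera"]))
for v in range(172,220,4): print(v,[tuple((P[v,u]*1000).round().astype(int)) for u in range(180,216,5)])
E
```

```text
top [257. 134.] 18 [ 0.7464 -0.0339  0.1095] [747.1 -34. ] [26.5  4.4] 88.8 [105.  18.  15.]
top [298. 177.] 171 [ 0.6086 -0.1704  0.1135] [ 608.9 -171.5] [25.3 69.6] 70.5 [126. 120. 119.]
top [160. 185.] 428 [0.5715 0.2744 0.111 ] [570.5 267.9] [ 22.8 301.5] 2.2 [51. 51. 50.]
top [155. 201.] 1084 [0.5184 0.2882 0.1128] [520.2 289.2] [ 62.1 258.3] 3.1 [81. 78. 76.]
top [208. 199.] 44 [0.5298 0.1187 0.1061] [530.5 121. ] [51.8 10.2] 2.6 [95. 90. 89.]
top [278. 218.] 205 [ 0.4746 -0.1078  0.1129] [ 475.4 -108.5] [30.1 69.5] 85.4 [133. 127. 125.]
top [328. 220.] 250 [ 0.4734 -0.2684  0.1128] [ 473.4 -269.1] [68.9 36.3] 3.9 [126. 119. 118.]
top [322. 271.] 217 [ 0.3081 -0.2529  0.1101] [ 307.  -253.9] [30.7 68.3] 47.6 [131.  23.  19.]
side [291. 151.] 127 [ 0.4743 -0.2605  0.111 ] [ 474.9 -268.9] [68.3 38.7] 4.5 [116. 109. 100.]
side [336. 156.] 123 [ 0.3065 -0.2512  0.1077] [ 304.5 -256.4] [36.4 72.9] 47.5 [109.  18.  16.]
side [252. 161.] 136 [ 0.6053 -0.1698  0.1115] [ 607.3 -175.4] [30.8 72.6] 72.3 [116. 109.  99.]
side [287. 172.] 163 [ 0.4737 -0.1027  0.1124] [ 474.3 -112. ] [37.5 
[... 3995 characters left out ...]
nt64(13)), (np.int64(490), np.int64(206), np.int64(11)), (np.int64(491), np.int64(188), np.int64(17)), (np.int64(491), np.int64(171), np.int64(19)), (np.int64(491), np.int64(154), np.int64(16)), (np.int64(492), np.int64(137), np.int64(16)), (np.int64(492), np.int64(120), np.int64(19)), (np.int64(493), np.int64(104), np.int64(3))]
216 [(np.int64(477), np.int64(225), np.int64(-4)), (np.int64(477), np.int64(208), np.int64(-3)), (np.int64(478), np.int64(190), np.int64(-2)), (np.int64(478), np.int64(172), np.int64(4)), (np.int64(478), np.int64(155), np.int64(3)), (np.int64(479), np.int64(138), np.int64(1)), (np.int64(479), np.int64(121), np.int64(-2)), (np.int64(479), np.int64(103), np.int64(4))]
```

```bash
cat >> h.py <<'E'
def bayR(yaw):
    y=np.radians(yaw); ex=np.array([np.cos(y),np.sin(y),0]); ey=np.array([-np.sin(y),np.cos(y),0]); ez=np.array([0,0,1.])
    s,c=.5,np.sqrt(.75); return np.c_[c*ex+s*ez, ey, -s*ex+c*ez]
E
python3 - <<'E'
from h import *
robot.move_to([.47,-.18,.31],down(np.pi/2)); wrist("w1"); print(robot.get_t(),robot.get_q())
B=bayR(2.4); o=np.array([.569,.125,.048])
C=np.eye(4); C[:3,:3]=np.c_[B[:,1],B[:,0],-B[:,2]]; C[:3,3]=o+B@[0,.016,.265]
T=C@np.linalg.inv(np.array(imaging.get_calibration("wrist")["mount"]))
print(T[:3,3]); robot.move_to(T[:3,3],R2q(T[:3,:3])); wrist("w2"); print(robot.get_t(),robot.get_q())
a,b=[cv2.imread(f"pics/w{i}.png") for i in (1,2)]
cv2.imwrite("pics/w12.png",cv2.resize(np.vstack([a,b]),(400,600),interpolation=cv2.INTER_AREA))
E
```

```text
2.0917 [-5.14772870e-01 -2.77007110e-01  1.78762989e+00 -1.58669829e-04
  1.63129518e+00 -2.08431189e+00]
[0.53480636 0.13920662 0.15648065]
3.4917 [ 0.13055414 -0.23212699  2.02134684 -0.02752524  1.08959753 -1.47100711]
```

View pics/w2.png

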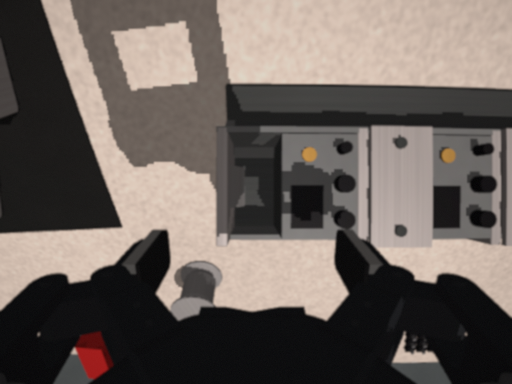

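The wrist view looks straight down the slot. The end wall is at u≈217–229, the gap at u≈229–281 and the module face from 281 to 358, with the shoe dimly visible at (248,190). The filler thicknesses come from w1 and the gap from w2.

```bash
python3 - <<'E'
from h import *
c=imaging.get_calibration("wrist")
f=np.load("w1.npz"); P=cloud(f["d"],c,f["T"]); z=P[:,:,2]
m=np.uint8((z>.104)&(z<.122)&(P[:,:,0]>.42)&(P[:,:,1]<0)); k,l,s,ce=cv2.connectedComponentsWithStats(m)
for i in range(1,k):
    if s[i,4]>200:
        q=P[l==i]; ct=cv2.findContours(np.uint8(l==i),cv2.RETR_EXTERNAL,cv2.CHAIN_APPROX_NONE)[0][0].reshape(-1,2)
        zz=np.median(q[:,2]); X=onplane(ct,c,f["T"],zz); r=cv2.minAreaRect(np.float32(X[:,:2]*1000)); print(ce[i].round(),s[i,4],zz.round(4),np.round(r[0],1),np.round(r[1],1),round(r[2],1))
f=np.load("w2.npz"); P=cloud(f["d"],c,f["T"]); g=f["p"].mean(2)
o=np.array([.569,.125,.048]); B=bayR(2.4); Q=(P-o)@B*1000
for v in (150,185,215): 
    print(v,"gray",g[v,208:290].astype(int).tolist()); print([tuple(Q[v,u].round().astype(int).tolist()) for u in list(range(212,236,2))+list(range(240,276,6))+list(range(276,290,2))])
for u in (256,320): print(u,[(v,*Q[v,u].round().astype(int).tolist(),int(g[v,u])) for v in list(range(118,140,2))+list(range(228,248,2))])
M=Q[140:230,285:355].reshape(-1,3); M=M[abs(M[:,2]-75)<6]; print("module face z",np.median(M[:,2]))
# module edge and wall yaw lines from depth
for z0,nm in ((75,"top"),):
    for v in range(135,236,10):
        r=Q[v]; t=[u for u in range(205,300) if abs(r[u,2]-75)<8]; 
        w=[u for u in t if u<245]; mm=[u for u in t if u>260]
        e=lambda u:((onplane([[u,v]],c,f["T"],0)))  # unused height
        print(v, w[0] if w else None, w[-1] if w else None, mm[0] if mm else None)
E
```

```text
[179. 170.] 1639 0.1128 [ 473.9 -271. ] [71.  37.5] 5.0
[306. 172.] 1389 0.113 [ 476.3 -112.2] [31.9 71. ] 85.0
[256. 266.] 899 0.1129 [ 608.5 -174.6] [26.8 73.2] 70.3
150 gray [99, 99, 99, 101, 103, 103, 103, 100, 93, 86, 85, 86, 85, 85, 86, 88, 89, 89, 85, 73, 63, 60, 59, 60, 57, 53, 51, 53, 54, 55, 54, 54, 54, 54, 55, 55, 54, 55, 53, 55, 53, 55, 53, 54, 54, 54, 54, 55, 54, 54, 54, 54, 53, 54, 53, 54, 54, 53, 54, 54, 54, 54, 54, 54, 53, 47, 36, 25, 21, 23, 21, 23, 29, 57, 90, 108, 114, 115, 114, 114, 115, 114]
[(-40, -28, -33), (-40, -26, -32), (-25, -10, 75), (-25, -8, 75), (-25, -7, 75), (-25, -5, 75), (-25, -4, 76), (-26, -3, 74), (-27, -2, 65), (-29, -2, 47), (-32, -2, 24), (-35, -2, 4), (-35, 4, 4), (-35, 10, 4), (-35, 15, 5), (-35, 21, 4), (-35, 27, 4), (-35, 32, 3), (-31, 35, 34), (-29, 35, 50), (-27, 36, 65), (-25, 36, 75), (-25, 37, 76), (-25, 39, 76), (-25, 40, 77)]
185 gray [203, 202, 199, 190, 175, 145, 112, 91, 84, 83, 84, 86, 86, 85, 87, 89, 91, 89, 84, 73, 63, 60, 60, 59, 60, 60, 60, 60, 59, 60, 60, 59, 58, 59, 60, 64, 68, 69, 69, 68, 68, 68, 69, 68, 68, 68, 68, 68, 
[... 1839 characters left out ...]
1, -2, 29), (126, -42, 62, 75, 72), (128, -41, 62, 75, 108), (130, -39, 62, 75, 110), (132, -38, 62, 75, 88), (134, -36, 62, 76, 101), (136, -35, 62, 74, 112), (138, -34, 62, 75, 112), (228, 28, 62, 75, 87), (230, 30, 62, 74, 126), (232, 31, 62, 76, 127), (234, 33, 62, 75, 128), (236, 34, 62, 76, 128), (238, 35, 62, 76, 135), (240, 69, 104, -95, 179), (242, 72, 104, -96, 197), (244, 75, 105, -99, 193), (246, 78, 105, -100, 196)]
module face z 75.3861129467282
135 217 227 281
145 216 227 281
155 216 228 281
165 216 227 281
175 216 227 281
185 216 227 280
195 216 227 281
205 216 227 280
215 216 227 280
225 216 227 280
235 216 227 280<stdin>:12: RuntimeWarning: invalid value encountered in cast
```

View pics/w1.png

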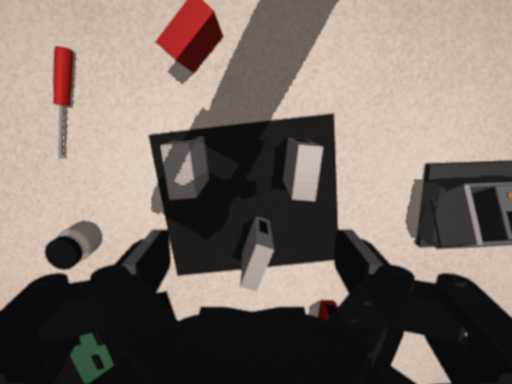

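The wrist view shows fillers at (179,170), (306,172) and (256,266), measuring about 36, 31 and 26 mm thick. The gap measures about 37.5 mm (slim module), so the 35 mm filler is needed. The (179,170) block at world (0.474,−0.270) is the candidate. I'll feel it, then lift it if the width agrees.

```bash
python3 - <<'E'
from h import *
T=tcpT(); robot.servo_line(T[:3,3]+[-.03,-.03,.1],v=.2)
p=np.array([.4738,-.2698,.20]); q=down(np.radians(94.6))
robot.move_to(p,q); wrist("w3"); p[2]=.081
print("touched",robot.servo_line(p,v=.12,f_stop=15), robot.get_eef_pos())
robot.command_gripper(0.0); w=robot.get_grip_width(); print("width mm",w*85,robot.get_ft_force(),robot.get_t())
if 32.5<w*85<39:
    p[2]=.22; robot.servo_line(p,v=.12); print(robot.get_grip_width()*85,robot.get_eef_pos(),robot.get_ft_force(),robot.get_t())
    wrist("w4")
E
```

```text
touched False [ 0.47446752 -0.27027488  0.08205555]
width mm 34.04579271552115 [-0.28567605 -1.33637851  2.44182334] 7.325
33.930861400320325 [ 0.47328859 -0.26941041  0.21868542] [ 0.10163074  0.81144342 -2.01171384] 8.6333
```

```bash
cd pics; python3 -c "
import cv2,numpy as np
cv2.imwrite('w34.png',cv2.resize(np.vstack([cv2.imread('w3.png'),cv2.imread('w4.png')]),(400,600)))"
```

```text
(no output)
```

View pics/w34.png

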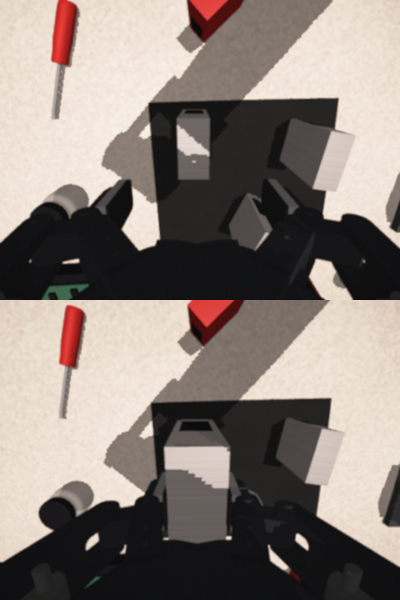

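The grip reads 34.0 mm, which matches the 35 mm filler (the 30 mm one would be about 5 mm lower). It is held squarely in the lower picture, with its top at (165–230, 445–540). Next is its pose in the tool frame.

```bash
python3 - <<'E'
from h import *
c=imaging.get_calibration("wrist"); f=np.load("w4.npz"); M=np.array(c["mount"])
Q=cloud(f["d"],c,M)*1000; g=f["p"].mean(2)
m=(abs(Q[:,:,0])<15)&(Q[:,:,2]>-60)&(Q[:,:,2]<95)&(Q[:,:,1]<40)
for u in (238,252,266):
    print(u,[(v,*Q[v,u].round(1).tolist(),int(g[v,u])) for v in range(148,312,6)])
for v in (200,230,260):
    print(v,[(u,*Q[v,u].round(1).tolist(),int(g[v,u])) for u in list(range(202,222,2))+list(range(282,304,2))])
E
```

```text
238 [(148, -17.6, -22.4, 216.6, 19), (154, -10.4, -34.8, 69.8, 66), (160, -8.9, -35.2, 38.4, 13), (166, -7.7, -35.4, 14.9, 26), (172, -7.0, -34.9, 0.2, 89), (178, -6.4, -34.8, -13.5, 90), (184, -5.8, -34.8, -25.3, 87), (190, -5.5, -33.8, -31.5, 208), (196, -5.6, -30.7, -30.2, 206), (202, -5.6, -28.7, -32.2, 208), (208, -5.6, -26.0, -32.0, 205), (214, -5.7, -23.3, -31.9, 205), (220, -5.7, -20.8, -32.6, 98), (226, -5.7, -17.9, -32.1, 98), (232, -5.8, -14.7, -31.3, 97), (238, -5.8, -12.6, -32.9, 98), (244, -5.9, -9.0, -31.3, 99), (250, -6.0, -5.6, -30.4, 97), (256, -5.9, -3.4, -31.9, 98), (262, -6.0, -0.5, -32.1, 97), (268, -6.0, 3.0, -31.3, 97), (274, -6.1, 5.8, -31.8, 96), (280, -6.1, 8.6, -32.2, 97), (286, -6.1, 12.0, -32.0, 95), (292, -6.2, 15.1, -32.1, 95), (298, -6.3, 18.6, -31.8, 96), (304, -6.3, 21.9, -31.8, 93), (310, -3.8, -9.1, -74.4, 24)]
252 [(148, 0.6, -22.5, 215.5, 17), (154, 0.4, -34.9, 69.2, 65), (160, 0.4, -35.3, 37.4, 13), (166, 0.3, -35.4, 15.0, 22), (172, 0.3, -34.8, 0.7, 88), (178, 0.3, -34.8, -13.7, 90), (184, 0.3, -34.7, -25.1, 89), (190, 0.3, -33.6, -31.1, 209),
[... 2709 characters left out ...]
.6, -10.1, -18.5, 69), (302, 26.7, -5.4, -7.9, 32)]
260 [(202, -18.8, -10.7, -48.4, 18), (204, -17.9, -10.9, -48.7, 19), (206, -18.9, -5.5, -39.3, 20), (208, -18.3, -4.8, -37.9, 19), (210, -17.5, -4.8, -37.9, 21), (212, -16.8, -4.3, -37.0, 24), (214, -16.7, -1.4, -31.9, 74), (216, -15.8, -1.4, -31.9, 96), (218, -15.0, -0.8, -30.9, 98), (220, -14.0, -1.4, -31.9, 97), (282, 13.7, -1.4, -31.9, 97), (284, 14.7, -1.1, -31.4, 96), (286, 15.5, -1.3, -31.8, 97), (288, 16.7, -0.4, -30.3, 96), (290, 17.3, -1.5, -32.1, 66), (292, 17.2, -4.8, -37.9, 19), (294, 18.1, -4.8, -38.0, 21), (296, 18.9, -5.0, -38.3, 20), (298, 19.3, -6.3, -40.6, 20), (300, 18.4, -11.1, -49.1, 21), (302, 19.3, -10.9, -48.8, 17)]
```

The held filler measures 35.1 mm thick, is centred in the tool within 0.3 mm and is not tilted. Next I'll move to just above the mouth and check alignment from there.

```bash
cat >> h.py <<'E'
B=bayR(2.2); O=np.array([.569,.125,.048])+bayR(2.4)@[-.0003,-.0019,0]
RT=np.c_[B[:,1],B[:,0],-B[:,2]]; QT=R2q(RT)
def bp(x,y,zb): return O+B@[x,y,zb+.0784]   # TCP for filler bottom at bay height zb
E
python3 - <<'E'
from h import *
T=tcpT(); robot.servo_line(T[:3,3]+[0,0,.06],v=.15)
robot.move_to(bp(0,.01875,.14),QT); robot.servo_line(bp(0,.01875,.083),QT,v=.08,f_stop=10)
robot.dwell(.2); wrist("w5"); P=robot.get_eef_pos(); print((np.array(P)-bp(0,.01875,.083))@B*1000,robot.get_ft_force(),robot.get_grip_width()*85,robot.get_t())
E
```

```text
[0.50701408 0.1008922  0.53736563] [ 0.45771025 -0.52837622 -2.85322084] 34.1897532210102 11.8583
```

View pics/w5.png

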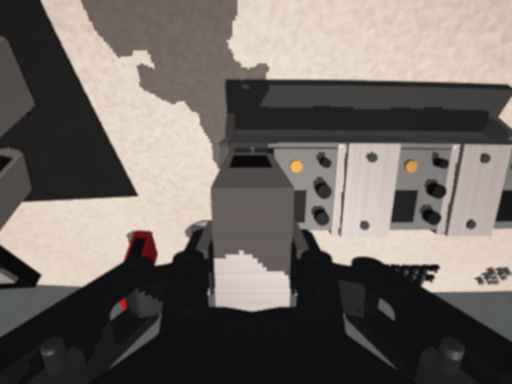

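The filler hangs over the mouth, with its bottom front edge at about (230–273, 150) between the end wall (~222) and the module (~275). I'll check the side margins in numbers.

```bash
python3 - <<'E'
from h import *
c=imaging.get_calibration("wrist"); f=np.load("w5.npz"); Q=(cloud(f["d"],c,f["T"])-O)@B*1000; g=f["p"].mean(2)
for v in (148,154,160,170): print(v,[(u,*Q[v,u].round(1).tolist(),int(g[v,u])) for u in list(range(216,242,2))+list(range(264,284,2))])
print([(v,*Q[v,250].round(1).tolist(),int(g[v,250])) for v in range(132,180,3)])
E
```

```text
148 [(216, -23.2, -25.6, -42.4, 111), (218, -23.3, -23.0, -41.5, 108), (220, -37.1, -7.1, 75.6, 94), (222, -37.0, -5.5, 74.8, 93), (224, -37.1, -3.7, 76.4, 93), (226, -37.1, -2.1, 76.3, 96), (228, -36.9, -0.6, 74.2, 86), (230, -34.6, -0.4, 55.3, 68), (232, -31.7, -0.4, 30.3, 66), (234, -28.1, -0.4, -0.5, 55), (236, -28.1, 1.8, -0.3, 50), (238, -28.1, 4.0, 0.1, 50), (240, -28.2, 6.2, 0.4, 49), (264, -28.2, 32.5, 0.5, 50), (266, -28.0, 34.8, -0.9, 49), (268, -28.2, 36.9, 0.6, 52), (270, -31.8, 37.1, 31.2, 51), (272, -34.8, 37.2, 57.1, 51), (274, -36.7, 37.7, 72.7, 81), (276, -36.7, 39.3, 73.1, 98), (278, -36.8, 40.9, 73.7, 97), (280, -36.8, 42.6, 73.4, 98), (282, -36.8, 44.3, 73.7, 97)]
154 [(216, -15.0, -26.5, -47.0, 108), (218, -15.1, -23.8, -46.1, 105), (220, -31.8, -7.4, 73.9, 94), (222, -32.0, -5.6, 75.2, 94), (224, -32.1, -3.9, 75.7, 93), (226, -32.0, -2.3, 74.8, 90), (228, -34.4, 0.8, 92.3, 78), (230, -34.4, 2.4, 92.6, 72), (232, -34.4, 3.9, 92.7, 68), (234, -34.4, 5.4, 92.4, 62), (236, -34.3, 6.9, 91.8, 62), (238, -34.4, 8.5, 92.5, 62), (240, -34.3, 10.0, 92.0, 63), (264, -34.3
[... 1494 characters left out ...]
-34.5, 29.0, 156.2, 73), (272, -34.2, 30.2, 154.4, 74), (274, -34.4, 31.2, 155.7, 73), (276, -34.3, 32.4, 155.2, 74), (278, -34.4, 33.4, 155.5, 73), (280, -34.3, 34.6, 155.2, 74), (282, -34.4, 35.6, 155.4, 101)]
[(132, -45.0, 17.2, -7.1, 60), (135, -42.2, 17.2, -0.7, 55), (138, -41.8, 17.4, 34.3, 52), (141, -41.8, 17.6, 65.6, 52), (144, -40.3, 17.7, 75.5, 65), (147, -37.7, 17.6, 74.3, 78), (150, -25.9, 17.2, -0.5, 53), (153, -34.3, 17.7, 86.3, 68), (156, -34.8, 17.8, 105.9, 16), (159, -34.7, 17.9, 118.7, 11), (162, -34.8, 18.0, 131.5, 11), (165, -34.7, 18.0, 141.9, 12), (168, -34.2, 18.1, 148.6, 65), (171, -34.4, 18.1, 158.1, 74), (174, -34.5, 18.2, 166.2, 75), (177, -34.5, 18.2, 173.4, 74)]
```

The gap spans y ≈ −0.4…37.1 in my frame, and the filler is centred at 18.75. I'll shift it by −0.35 mm and insert under a force guard.

```bash
cat > ins.py <<'E'
from h import *
y=.0184
def rep(s):
    e=(np.array(robot.get_eef_pos())-bp(0,y,0))@B*1000; print(s,"bay err",e.round(2),"F bay",(np.array(robot.get_ft_force())@B).round(1),"w",round(robot.get_grip_width()*85,1),round(robot.get_t(),2))
robot.servo_line(bp(0,y,.082),QT,v=.05)
for zb in (.068,.055,.03,.008,-.003):
    s=robot.servo_line(bp(0,y,zb),QT,v=.04,f_stop=15); rep((zb,s))
    if s: break
E
python3 ins.py
```

```text
(0.068, False) bay err [-0.5   0.42 67.46] F bay [-0.8  3.6 -4.2] w 34.0 12.61
(0.055, False) bay err [ 0.25  0.39 54.54] F bay [ 0.   5.7 -3.9] w 34.4 13.08
(0.03, False) bay err [ 0.44  0.52 29.72] F bay [ 0.3  6.  -2.5] w 34.2 13.86
(0.008, False) bay err [0.18 0.42 7.51] F bay [ 0.2  5.8 -3.8] w 34.1 14.56
(-0.003, True) bay err [0.99 0.01 0.75] F bay [ 0.5 -1.7  4.7] w 34.3 14.82
```

It slid in smoothly and met the bay floor at 0.75 mm. Now I'll release with a small opening to clear the knobs, then back out along the slot and look.

```bash
python3 - <<'E'
from h import *
robot.command_gripper(0.56); print(robot.get_grip_width())
P=np.array(robot.get_eef_pos()); robot.servo_line(P+B[:,2]*.06,QT,v=.1)
robot.servo_line(P+B[:,2]*.15,QT,v=.2); robot.dwell(.3)
p,d,c,T=wrist("w6"); Q=(cloud(d,c,T)-O)@B*1000
print(robot.get_ft_force(),robot.get_t())
m=(abs(Q[...,2]-110)<10)&(Q[...,1]>-10)&(Q[...,1]<50)&(abs(Q[...,0])<50)
q=Q[m]; print(m.sum(),np.median(q[:,2]),np.percentile(q,[1,99],axis=0).round(1))
A=np.c_[q[:,:2],np.ones(len(q))]; print("slopes",np.linalg.lstsq(A,q[:,2],rcond=None)[0])
p2,d2=imaging.get_image("top"); cv2.imwrite("pics/top1.png",p2[100:300,90:420,::-1].repeat(2,0).repeat(2,1))
E
```

```text
0.5603959480026102
[-0.75688317  0.3917157  -0.05368975] 16.8083
2558 110.31944857738185 [[-34.5   2.4 107.2]
 [ 34.8  36.6 111.9]]
slopes [4.25461278e-03 1.54594847e-03 1.10259186e+02]
```

View pics/w6.png

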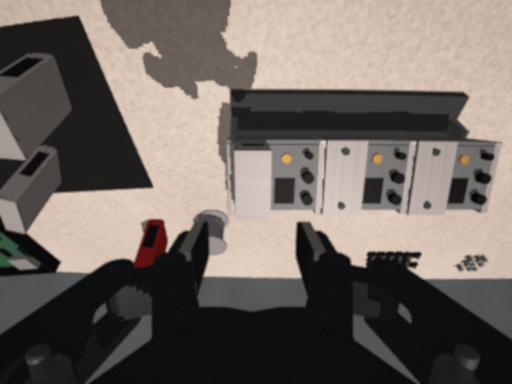

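View pics/top1.png

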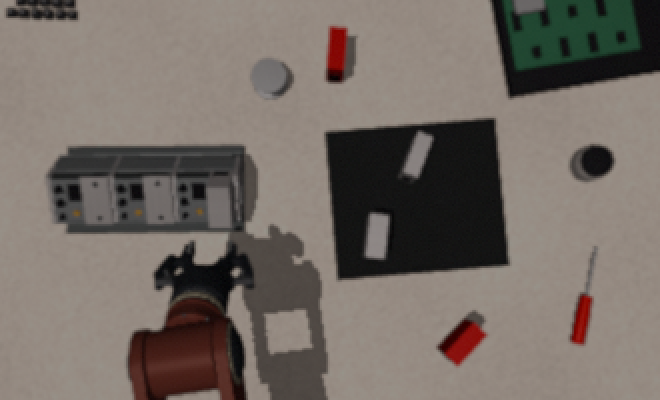

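The filler sits flush in the gap at (234–271, 145–218), with its top at 110.3 mm and no tilt. The top view shows the other two fillers standing on the mat at their old places, and the spool, jar and screwdriver unmoved.

```bash
python3 -c "
from plant import robot
robot.close_job(); print(robot.get_t())"
```

```text
the job is handed in; nothing more can be done
the job is handed in; nothing more can be done
```

The right filler is seated on the bay floor and the job is handed in, at about 17 s of the 58 s allowed.

- **Which filler:** The gap measured about 37.5 mm wide, so the slim module is beside it and the 35 mm filler was needed. I felt only one filler, the thickest-looking one. The grip read 34.0 mm, and the camera put it at 35.1 mm once held. The grip reading was 1 mm under the nominal thickness, but still nearest to the 35 mm filler. The other two looked about 31 and 26 mm thick in the pictures.
- **Insertion:** It slid down the slanted gap with at most about 6 N sideways. It met the floor 0.75 mm above my estimate of it, which is within calibration error.
- **Last checks:** After release the filler's top was 110.3 mm above the bay floor (110 expected), with no measurable tilt, and it lay against the module side. The last top view showed the other two fillers standing on the mat, and the spool, jar, screwdriver and red look-alikes where they started. The robot was touching nothing.

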